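# Unlatch the carving stand from its hitch ball and hold it raised

## Task

The carving stand is locked down on its hitch ball: draw the knobbed locking pin up out of the coupler and put it in the shallow wooden tray, then pull the latch's upright handle sideways, away from the coupler, against its spring and, without letting go, swing the tongue with the carving steadily up off the ball until the coupler has risen about 100 mm. Finish there: the program ends while the gripper is still holding the tongue up, because it falls if it is let go. Do not drop or jerk the tongue, and leave the tools and pieces lying around where they are.

Things in the scene. Friction and masses are not known exactly. Their poses are not given: they have to be found in the camera images.
- stand: Carving stand, bolted to the bench: wooden base board 520 x 150 x 18 mm. Origin on the bench top, under the centre of the hitch ball. Its x axis runs along the tongue from the ball towards the heel hinge, z is up; the latch handle is on its -y side. The board spans x -90 to 430 and y -75 to 75 mm. It does not move. The position and yaw of the stand differ from run to run.
- ball (a point): Centre of the 50 mm steel hitch ball of the stand, 95 mm above the bench (top of the ball at 118 mm). Fixed.
- hinge (a point): Centre of the heel bolt on which the tongue swings: 360 mm from the ball along the stand's x, 105 mm above the bench. The bolt lies along the stand's y. Fixed.
- tongue (a joint): Angle of the tongue about the heel bolt, rad: 0 is level and down on the ball, and it grows as the coupler end goes up (0.28 rad lifts the coupler 100 mm; stop at 0.9). The tongue (40 mm square tube with coupler, latch and carving, about 1 kg in all, about 6 N to lift at the handle) falls back under its weight when let go.
- coupler: Aluminium hitch coupler on the end of the tongue: round dome 65 mm wide over the ball and a flat-topped neck 60 mm wide behind it. Origin at the centre of its ball socket, level with the ball centre (95 mm above the bench) when down; axes as the stand's when level. Neck top 35 mm above the origin; latch slide plate on it up to 39 mm. It moves with the tongue.
- latch (a joint): Travel of the latch slide in the coupler, m: 0 is latched (keeper plate under the ball), grows as the handle is pulled out to the stand's -y side, stop at 0.024. From 0.013 on the keeper is clear of the ball and the tongue can be lifted. A spring pulls it back: 6 N at 0, 11 N at the stop. The locking pin blocks it while it is in.
- handle: Upright black rubber grip of the latch, 30 mm (stand's x) x 14 mm (stand's y) x 46 mm high, origin at its centre: when latched and down 60 mm in x, -51 mm in y from the ball centre and 170 mm above the bench. It is 300 mm from the hinge along the tongue and 65 mm above it. It stands free above the coupler and everything round it. Grip it across its 14 mm, from above. It moves with the latch and the tongue.
- carving: Half-carved limewood panel 160 x 120 mm on a plywood plate, screwed on the tongue between coupler and hinge, from 165 to 335 mm behind the ball centre, top 64 mm above the ball centre. Origin at the ball centre (as coupler). It moves with the tongue.
- pin: Loose locking pin, 45 g, standing upright through the latch slide and the neck of the coupler, 80 mm behind the ball centre (stand's x), on the tongue's middle line. Origin at the underside of its 20 mm flange, which rests on the slide plate 134 mm above the bench; above it a black knob 16 mm in diameter from 3 to 40 mm above the origin; below it an 8 mm steel shank 30 mm long, loose in its hole. Its z axis points from shank to knob.
- tray: Shallow open wooden tray 180 x 140 x 28 mm, walls 6 mm, floor 6 mm, for the pin. Fixed on the bench. Origin at the centre of its underside. Its place and yaw differ from run to run.
- gouge_wide: Wide gouge, 270 mm, lying on the bench beside the stand: leave alone. Origin near its middle, on the bench.
- gouge_narrow: Narrow gouge, 280 mm, lying beside the tray: leave alone. Origin near its middle, on the bench.
- mallet: Turned round carver's mallet, 86 mm in diameter and 205 mm high, standing on its head beside the stand on the handle's side: leave alone. Origin at the centre of its underside.
- rosette: Carved limewood rosette, 88 mm in diameter, 21 mm high, lying beside the stand on the handle's side: leave alone. Origin at the centre of its underside.
- oilstone: Oilstone in its wooden case, 170 x 62 x 26 mm, beyond the tray: leave alone. Origin at the centre of its underside.
- brush: Flat dusting brush with a wooden handle, lying on the robot's side of the tray: leave alone. Origin on its underside.
- offcut: Limewood offcut 55 x 36 x 30 mm between tray and stand: leave alone. Origin at the centre of its underside.
Mind the look-alikes: they are no part of the job. There is more than one size of the tray; the one meant has the size given above.

How it is judged (in metres and radians):
On the way, in this order (a step that is already met when the one before it is completed fails the run):
1. the pin is in the tray, let go, at rest, with the stand still latched (x of pin in the frame of tray between -0.084 and 0.084 m and y of pin in the frame of tray between -0.064 and 0.064 m and z of pin in the frame of tray below 0.045 m and contact force between the fingers and pin below 0.1 N and linear speed of pin below 0.05 m/s and value of joint tongue below 0.03 rad), for 0.2 s.
2. the latch is pulled out by its handle with the tongue still down on the ball (value of joint latch above 0.01 m and value of joint tongue below 0.05 rad and contact force between the fingers and handle above 1 N), for 0.1 s.
3. the tongue is up clear of the ball (height (world z) of coupler above 0.165 m), for 0.2 s.
At the end, for the whole second after the job is handed in: the coupler has risen 70 to 140 mm (its origin is 165 to 235 mm above the bench), at rest, carried by the fingers on the latch handle (over 2 N) and by nothing else but its hinge; the pin rests in the tray, let go (origin inside the walls, less than 45 mm above the bench) (height (world z) of coupler between 0.165 and 0.235 m and velocity of joint tongue between -0.06 and 0.06 rad/s and contact force between the fingers and handle above 2 N and contact force between mallet and coupler below 0.1 N and contact force between mallet and carving below 0.1 N and x of pin in the frame of tray between -0.084 and 0.084 m and y of pin in the frame of tray between -0.064 and 0.064 m and z of pin in the frame of tray below 0.045 m and contact force between the fingers and pin below 0.1 N and linear speed of pin below 0.05 m/s); the arm keeps its last pose, push and grip.
It fails at once if the tongue was dropped or jerked (faster than 1.5 rad/s) (velocity of joint tongue above 1.5 rad/s or velocity of joint tongue below -1.5 rad/s).
It fails at once if a bystander was shifted by more than 30 mm (distance of any of gouge_wide, gouge_narrow, mallet, rosette, oilstone, brush, offcut from where it was at the start of the episode above 0.03 m).
It also fails if it takes over 51 s, if anything falls off the work surface, if the arm or the gripper's body presses on something with over 40 N, if the wrist force passes 120 N, or if a joint passes its speed limit or range.

## Robot

A 6-joint arm with a two-finger parallel gripper is mounted at the origin on the work surface. World frame = base frame: x ahead of the robot, y to its left, z up, the work surface at z = 0. Lengths are in mm, angles in rad, forces in N, time in s.
With the tool pointing down it reaches from about 350 to 975 mm from the base axis. Payload 7.1 kg.
Tool frame: the origin (TCP) lies at the very end of the fingers, on their centre line; the grasp point (between the pads) lies 19 mm behind it; z points along the fingers, y is the direction in which the jaws open and shut (so a half turn about z gives the same grasp; the last joint's range is limited). The gripper opens to 88 mm and grips with 3 to 60 N. Pads are 20 mm wide; open, the fingers measure 115 mm over their backs; the gripper's body (75 mm by 178 mm) begins 61 mm behind the grasp point.
Start: joints at [-0.019, 0.423, 1.63, -0, 1.089, -0.019], TCP at [624.984, 0.026, 186.675] pointing down, gripper open.
Joint ranges: [-3, 3], [-0.9, 2.11], [0.09, 2.58], [-1.31, 4.45], [0.11, 2.69], [-2.54, 2.54]. Speed limits (rad/s): [2.39, 2.39, 3.01, 3.14, 3.14, 3.14].

## Interface

Orientations are given as a rotation vector (axis times angle).
In Python, from workcell import readout, imaging, close_job gives the robot as it stands.
- The arm moves only by the tool carry_out, never from a script. Its argument "rows" is a list of rows, each a list of 3 entries, a list of its own where there are three numbers: the shift along the tool's x, y, z in m, then the turn, a rotation vector about the tool's x, y, z in rad, then the closure, from 0 (fully open) to 1 (shut). In form: [[[dx, dy, dz], [wx, wy, wz], hand], ...]. A call has 1 to 12 rows; each row shifts and turns the commanded pose from where the row before left it, along the tool's axes as they then stand; what a row does not reach is not made up. A row lasts 1/12 s, in which the tool goes at most 41.7 mm and 7.16 degrees, less where a joint would pass 70% of its speed; a pose out of reach is approached as far as the arm can. A call with a gripper value outside its range is refused whole. The fingers move at their own pace and stop on an object; the grip force is fixed at half the most. Time passes only in rows, so rows that do not move let the fingers close. It gives the time, the measured TCP pose, the force and the opening at its end, in the units of the state.
- readout.get_obs(): the state, without advancing time (a new reading comes with each control period).
- imaging.get_image(name): name is "scene" or "side" or "wrist"; returns the picture (400x640x3 uint8, red, green, blue); there is no depth.
- imaging.camera_params(name): a dict with "fx", "fy", "cx", "cy" (pixels), "rvec" (rotation vector, rad) and "tvec" (3), from world to camera coordinates, as OpenCV has them; the wrist camera has in their place "T_tool_cam" (4x4, takes a point from camera to tool coordinates, whose origin is the TCP and whose axes are the flange's). Camera axes: x right, y down, z forward; pixel columns grow to the right and rows downward; lengths in mm; the calibration is good to about 2 mm. The wrist camera is an equidistant fisheye: a pixel r from the principal point sees the ray r / f radians off the axis. A picture is of the moment at which its call begins: read the wrist's pose just before it. camera_params takes no time and is no camera call.
- close_job(): hands the job in, once; it reports no verdict.
The state is a dict: "t": time; "qpos": joint angles; "qvel": joint speeds; "joint_torque": joint torques, N m; "ee_pos": TCP position; "orientation": TCP orientation; "ft_force": force on the tool from outside, world axes, zero at the start; "moment": the same for the moment, N m; "width": finger opening in mm.
Only numpy, scipy, OpenCV 4.12 (cv2) and the standard library are available. Lean on these libraries where they do the work, as an engineer would, in place of code of your own. Each camera call takes 0.05 s, during which the arm holds its last target.

## Working session

There is one attempt and no reset: what is moved stays moved. The work goes in short steps, Python scripts to look and compute and a tool call to move; the robot and the scene stay as the last step left them, time stands still between calls to the robot, and variables do not carry over. Pictures are saved under pics/ and viewed, and the job is handed in when it is done.

Besides the shell and the picture viewer there is one more tool, called after "Call:" as name(argument=value, ...) on one line, values as JSON. carry_out: Moves the arm, as the interface text tells. Its arguments: {"type":"object","properties":{"rows":{"type":"array","items":{"type":"array"}}},"required":["rows"]}

```bash
mkdir -p pics; ls; python3 - <<'E'
from workcell import readout, imaging
import cv2
print(readout.get_obs())
for n in ("scene","side","wrist"):
    print(n,imaging.camera_params(n))
    cv2.imwrite(f"pics/{n}0.png",imaging.get_image(n)[:,:,::-1])
E
```

```text
pics
{'t': 0.0, 'qpos': array([-1.90396886e-02,  4.23825225e-01,  1.63066694e+00,  6.30254306e-06,
        1.08858010e+00, -1.89779311e-02]), 'qvel': array([-0.00041085, -0.00050352,  0.00027897, -0.00022187, -0.000396  ,
        0.00030753]), 'joint_torque': array([ 1.28069914e-03, -5.44622147e+01, -2.73670936e+01,  6.42951974e-02,
        2.27214623e-02, -1.51321510e-04]), 'ee_pos': array([6.24408669e+02, 1.41042426e-02, 1.85920536e+02]), 'orientation': array([-2.22075653e+00, -2.22061288e+00,  1.60504173e-03]), 'ft_force': array([ 0.42505713,  0.13228775, -0.80375332]), 'moment': array([ 0.07918178, -0.00931001, -0.00411727]), 'width': 87.7238982976969}
scene {'fx': 437.5585826632938, 'fy': 437.5585826632938, 'cx': 326.7095719222355, 'cy': 197.32508070492216, 'rvec': array([ 2.15212255,  1.17825518, -0.45315573]), 'tvec': array([-198.98247462, -220.77785812, 1554.27368626])}
side {'fx': 366.65155940047003, 'fy': 366.65155940047003, 'cx': 322.6428760007913, 'cy': 194.6068556183417, 'rvec': array([ 0.56124374, -2.50916091,  1.3889228 ]), 'tvec': array([386.45724943, 238.04404651, 861.94162022])}
wrist {'fx': 309.70691628693146, 'fy': 309.70691628693146, 'cx': 316.5825356215019, 'cy': 199.41386879524435, 'T_tool_cam': array([[-1.64760255e-04, -9.52731517e-01, -3.03813479e-01,
         8.26562152e+01],
       [ 9.99999445e-01, -4.73162195e-04,  9.41486772e-04,
        -4.20264621e-01],
       [-1.04073717e-03, -3.03813155e-01,  9.52731066e-01,
        -1.99092223e+02],
       [ 0.00000000e+00,  0.00000000e+00,  0.00000000e+00,
         1.00000000e+00]])}
```

View pics/scene0.png

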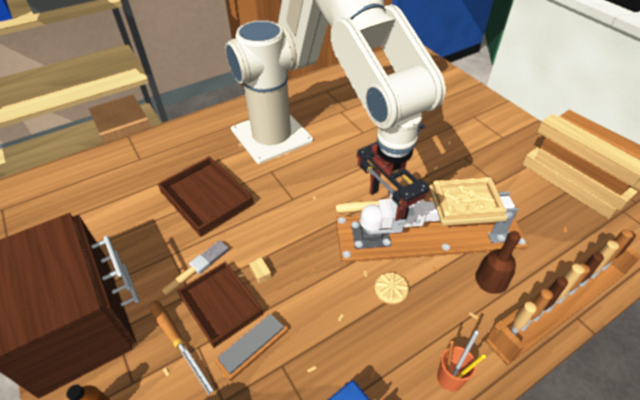

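View pics/side0.png

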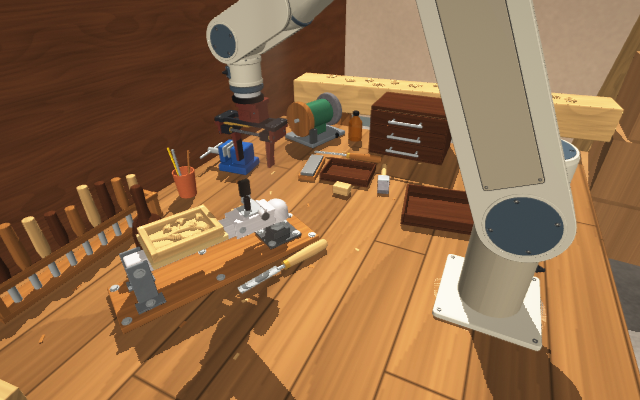

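View pics/wrist0.png

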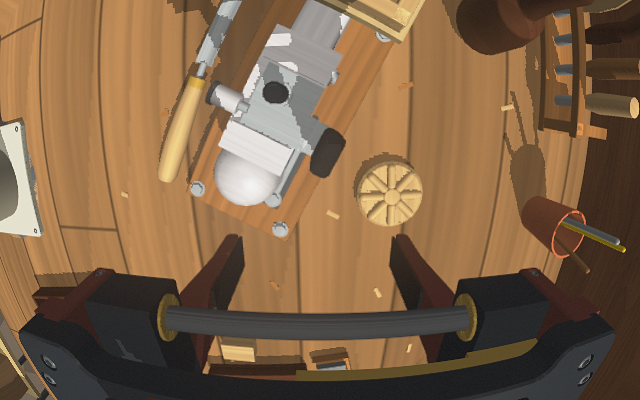

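```bash
cat > h.py <<'E'
import numpy as np, cv2
from scipy.spatial.transform import Rotation as R
from workcell import readout, imaging
def ray(n,u,v,obs=None):
    p=imaging.camera_params(n)
    if n=="wrist":
        d=np.array([u-p['cx'],v-p['cy']]);r=np.hypot(*d);th=r/p['fx']
        c=np.array([*(np.sin(th)*d/max(r,1e-9)),np.cos(th)])
        T=p['T_tool_cam'];o=obs or readout.get_obs()
        Rw=R.from_rotvec(o['orientation']).as_matrix()
        return Rw@T[:3,3]+o['ee_pos'],Rw@T[:3,:3]@c
    Rm=R.from_rotvec(p['rvec']).as_matrix()
    c=np.array([(u-p['cx'])/p['fx'],(v-p['cy'])/p['fy'],1])
    return -Rm.T@p['tvec'],Rm.T@c
def onz(n,u,v,z,obs=None):
    o,d=ray(n,u,v,obs);return o+d*(z-o[2])/d[2]
def proj(n,P,obs=None):
    P=np.atleast_2d(P).astype(float);p=imaging.camera_params(n)
    if n=="wrist":
        T=p['T_tool_cam'];o=obs or readout.get_obs()
        Rw=R.from_rotvec(o['orientation']).as_matrix()
        q=((P-o['ee_pos'])@Rw-T[:3,3])@T[:3,:3]
        r=np.hypot(q[:,0],q[:,1]);th=np.arctan2(r,q[:,2])
        return q[:,:2]/r[:,None]*(th*p['fx'])[:,None]+[p['cx'],p['cy']]
    K=np.array([[p['fx'],0,p['cx']],[0,p['fy'],p['cy']],[0,0,1]])
    return cv2.projectPoints(P,p['rvec'],p['tvec'],K,None)[0][:,0]
def shot(n,name,crop=None,s=1):
    im=imaging.get_image(n)[:,:,::-1]
    cv2.imwrite(f"pics/{name}_full.png",im)
    if crop: x0,y0,x1,y1=crop; im=im[y0:y1,x0:x1]
    cv2.imwrite(f"pics/{name}.png",cv2.resize(im,None,fx=s,fy=s,interpolation=cv2.INTER_CUBIC))
E
python3 - <<'E'
from h import *
np.set_printoptions(precision=1,suppress=True)
print("pin",onz("wrist",275,92,174))
print("b1",onz("wrist",197,188,20),"b2",onz("wrist",280,229,20))
print("dome",onz("wrist",243,178,118))
print("handle",onz("wrist",328,146,185))
print("rosette",onz("wrist",390,194,21))
im=cv2.imread("pics/scene0.png")
cv2.imwrite("pics/tr.png",cv2.resize(im[210:390,130:310],None,fx=3.3,fy=3.3,interpolation=2))
im=cv2.imread("pics/wrist0.png")
cv2.imwrite("pics/wr.png",cv2.resize(im[0:250,150:450],None,fx=2.4,fy=2.4,interpolation=2))
im=cv2.imread("pics/side0.png")
cv2.imwrite("pics/si.png",cv2.resize(im[120:330,90:420],None,fx=2.4,fy=2.4,interpolation=2))
E
```

```text
pin [596.4  91.2 174. ]
b1 [470.3 -18.3  20. ] b2 [577.2 -73.7  20. ]
dome [557.8  17.8 118. ]
handle [631.7  55.3 185. ]
rosette [716.1 -26.4  21. ]
```

View pics/tr.png

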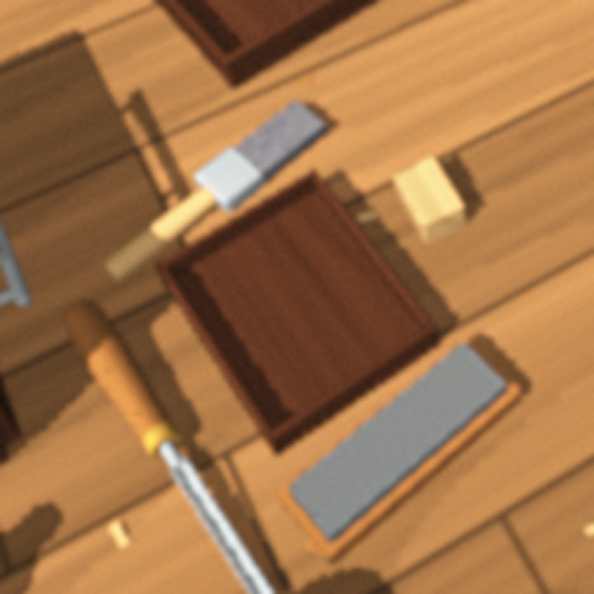

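View pics/wr.png

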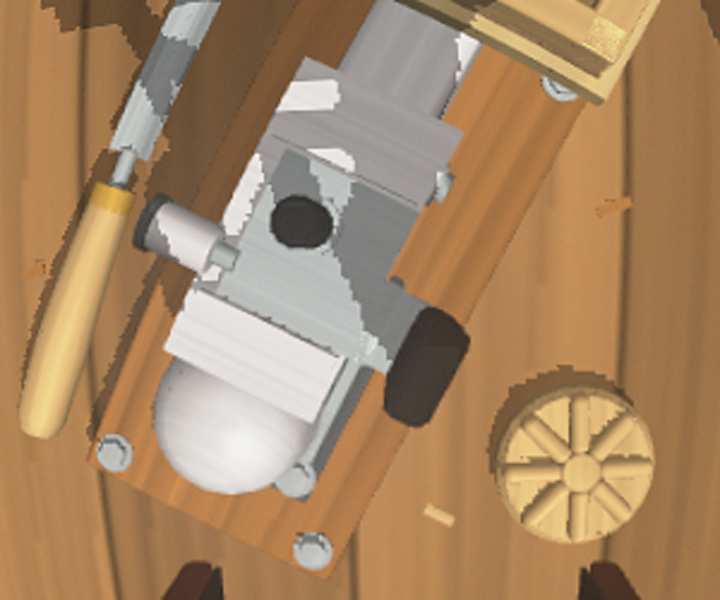

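View pics/si.png

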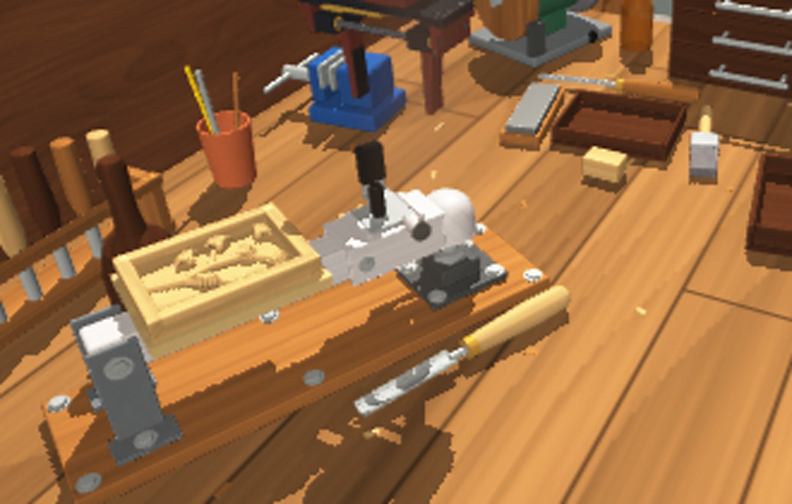

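```bash
cat > fit.py <<'E'
from h import *
from scipy.optimize import least_squares
np.set_printoptions(precision=1,suppress=True)
obs=readout.get_obs()
F=[("wrist",(287.5,240.8),(-90,-75,18)),("wrist",(187.5,191.7),(-90,75,18)),("wrist",(275.8,92.5),(80,0,174)),("wrist",(328,152),(60,-51,183)),
("side",(121,329),(430,75,18)),("side",(320,238.7),(-90,75,18)),("scene",(345,260),(-90,-75,18)),("scene",(524,243),(430,-75,18))]
def W(q,L):
    c,s=np.cos(q[2]),np.sin(q[2]);return np.array([q[0]+c*L[0]-s*L[1],q[1]+s*L[0]+c*L[1],L[2]])
f=lambda q:np.concatenate([proj(n,W(q,L),obs)[0]-p for n,p,L in F])
r=least_squares(f,[560,20,1.1],x_scale=[100,100,.5],loss='soft_l1',f_scale=2)
q=r.x;print(q[:2],np.degrees(q[2]));print(f(q).reshape(-1,2))
print("pin",W(q,(80,0,134)),"handle",W(q,(60,-51,170)))
# tray corners top rim z=28, in tr.png
for a in [(318,175),(438,332),(278,452),(162,265)]:
    print("tray",onz("scene",a[0]/3.3+130,a[1]/3.3+210,28))
print("2nd", [onz("scene",*a,28) for a in [(160,187),(208,157),(252,195)]])
E
python3 fit.py
```

```text
[559.9  20.7] 63.240208085867614
[[ 0.2  1.4]
 [-1.6  1.6]
 [-1.4 -1.8]
 [ 1.  -0.4]
 [ 0.6 -0.6]
 [-1.3 -5.4]
 [-3.8  0.5]
 [ 3.5  1.6]]
pin [595.9  92.1 134. ] handle [632.5  51.3 170. ]
tray [ 435.3 -357.8   28. ]
tray [ 610.2 -339.7   28. ]
tray [ 632.  -474.9   28. ]
tray [ 446.9 -491.4   28. ]
2nd [array([  68.9, -415.6,   28. ]), array([  20., -239.,   28.]), array([ 250.7, -192.4,   28. ])]
```

Call:
carry_out(rows=[[[0,0,-0.024],[0,0,0],0.4],[[0,0,-0.024],[0,0,0],0.4],[[0.023,-0.007,0],[0,0,0],0.4],[[0.023,-0.007,0],[0,0,0],0.4],[[0.023,-0.007,0],[0,0,0],0.4],[[0.023,-0.007,0],[0,0,0],0.4],[[0,0,0],[0,0,-0.1],0.4],[[0,0,0],[0,0,-0.12],0.4],[[0,0,0],[0,0,-0.12],0.4],[[0,0,0],[0,0,-0.12],0.4],[[0,0,0],[0,0,-0.12],0.4],[[0,0,0],[0,0,-0.12],0.4]])

```text
t: 1.15
ee_pos: [596.7, 92.1, 234.3]
orientation: [-1.316, -2.852, 0.001]
ft_force: [0.2, -0.4, -0.8]
width: 53.0
```

Call:
carry_out(rows=[[[0,0,0],[0,0,-0.12],0.4],[[0,0,0],[0,0,-0.12],0.4],[[0,0,0],[0,0,-0.12],0.4],[[0,0,0],[0,0,-0.044],0.4],[[0,0,0],[0,0,0],0.4],[[0,0,0],[0,0,0],0.4]])

```text
t: 1.65
ee_pos: [596.8, 92.0, 234.4]
orientation: [-0.729, -3.055, 0.0]
ft_force: [0.6, 0.3, -0.0]
width: 53.1
```

```bash
cat > st.py <<'E'
from h import *
np.set_printoptions(precision=2,suppress=True)
def st():
    o=readout.get_obs();M=R.from_rotvec(o['orientation']).as_matrix()
    print("t%.2f"%o['t'],o['ee_pos'],"jaw",np.degrees(np.arctan2(M[1,1],M[0,1])),"zax",M[:,2],"F",o['ft_force'],"w%.1f"%o['width'],"q",o['qpos'])
    return o,M
E
python3 - <<'E'
from st import *
o,M=st();shot("wrist","w1")
E
```

```text
t1.65 [596.82  92.03 234.44] jaw 63.152959041653475 zax [-0. -0. -1.] F [ 0.59  0.28 -0.03] w53.1 q [ 0.13  0.34  1.63  0.    1.17 -0.97]
```

View pics/w1.png

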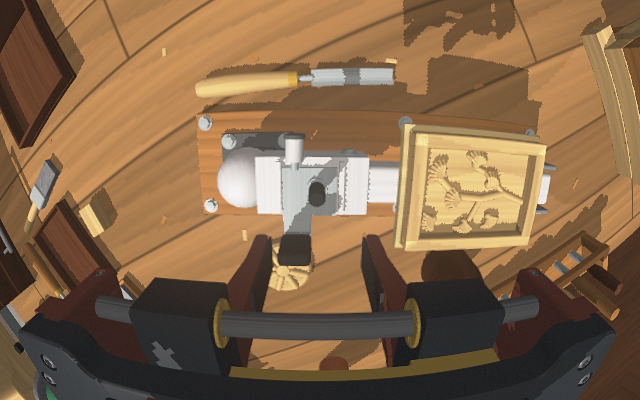

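```bash
python3 - <<'E'
from st import *
o,M=st();
im=cv2.imread("pics/w1.png");cv2.imwrite("pics/w1c.png",cv2.resize(im[90:290,190:390],None,fx=3,fy=3,interpolation=2))
for n,z in ((( 317,189),174),((294,250),188)):
  P=onz("wrist",*n,z,o);print(P,(M.T@(P-o['ee_pos'])))
print("pred",proj("wrist",[[595.9,92.1,174],[632.5,51.3,193],[595.9,92.1,134]],o))
c,s=np.cos(1.1038),np.sin(1.1038)
cor=np.array([[559.9+c*x-s*y,20.7+s*x+c*y,18] for x,y in((-90,75),(430,75),(430,-75),(-90,-75))]);print(proj("wrist",cor,o))
E
```

```text
t1.70 [596.86  92.03 234.5 ] jaw 63.1506300037937 zax [-0. -0. -1.] F [0.36 0.73 0.33] w52.8 q [ 0.13  0.34  1.63  0.    1.17 -0.97]
[587.3   95.85 174.  ] [10.23 -0.9  60.5 ]
[624.66  54.02 188.  ] [-41.99 -21.35  46.49]
pred [[317.61 199.24]
 [295.16 260.79]
 [317.46 187.12]]
[[195.17 114.22]
 [536.25 124.42]
 [523.66 213.06]
 [204.03 215.46]]
```

View pics/w1c.png

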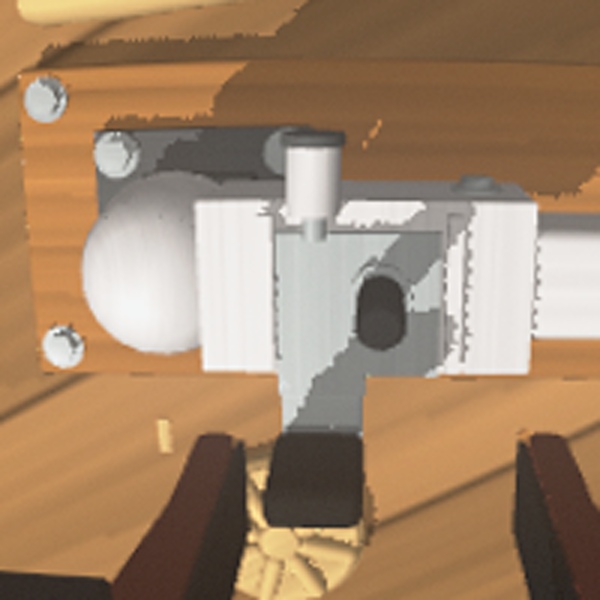

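Call:
carry_out(rows=[[[0,0,0.02],[0,0,0],0.4],[[0,-0.001,0.02],[0,0,0],0.4],[[0,0,0.02],[0,0,0],0.4],[[0,0,0.018],[0,0,0],0.4],[[0,0,0.014],[0,0,0],0.4],[[0,0,0],[0,0,0],0.4],[[0,0,0],[0,0,0],1],[[0,0,0],[0,0,0],1],[[0,0,0],[0,0,0],1],[[0,0,0],[0,0,0],1],[[0,0,0],[0,0,0],1],[[0,0,0],[0,0,0],1]])

```text
t: 2.7
ee_pos: [596.8, 91.2, 143.3]
orientation: [0.726, 3.055, 0.001]
ft_force: [0.1, 0.8, 0.1]
width: 16.0
```

```bash
python3 - <<'E'
from st import *
o,M=st();shot("wrist","w2",(190,90,450,290),3);shot("side","s2",(90,120,420,330),2.4)
E
```

```text
t2.70 [596.84  91.18 143.32] jaw 63.25064663381943 zax [ 0.  0. -1.] F [0.08 0.78 0.1 ] w16.0 q [ 0.13  0.44  1.71  0.    0.99 -0.97]
```

View pics/w2.png

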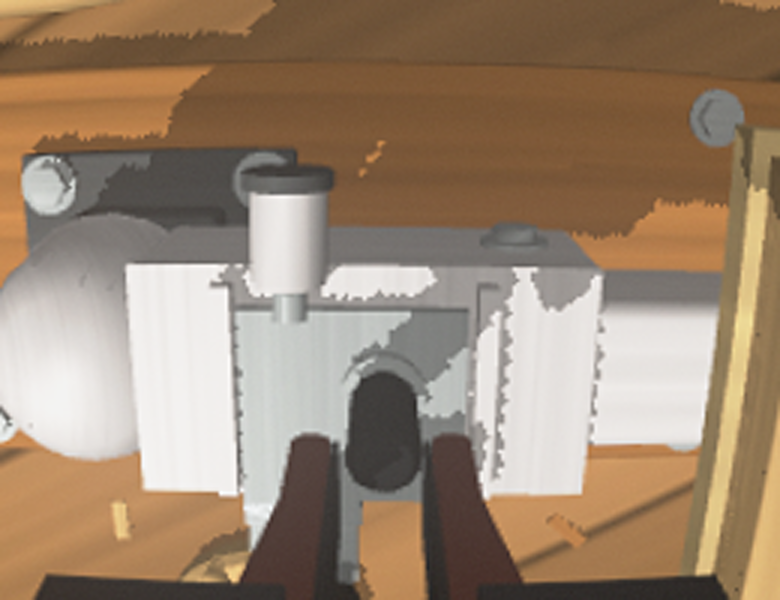

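View pics/s2.png

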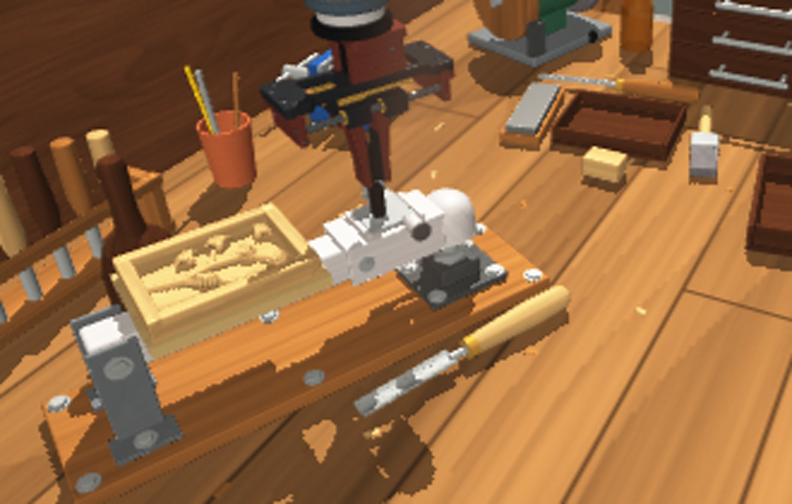

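```bash
python3 - <<'E'
from st import *
o,M=st()
e=o['ee_pos'];P=np.array([e,e+[0,0,19],[595.9,92.1,174],[595.9,92.1,134],[632.5,51.3,193],[632.5,51.3,147]])
print((proj("wrist",P,o)-[190,90])*3);print((proj("side",P)-[90,120])*2.4)
E
```

```text
t2.80 [596.68  91.16 143.01] jaw 63.25248556943884 zax [ 0.  0. -1.] F [-0.29 -0.03 -0.1 ] w8.0 q [ 0.13  0.44  1.71 -0.    0.99 -0.97]
[[385.38 410.58]
 [385.97 445.1 ]
 [388.85 465.17]
 [387.18 391.77]
 [293.46 718.68]
 [307.57 598.17]]
[[377.29 205.23]
 [375.21 190.19]
 [373.95 181.13]
 [378.35 212.87]
 [366.18 140.54]
 [371.23 176.63]]
```

```bash
python3 - <<'E'
from st import *
o,M=st();shot("wrist","w3",(190,90,450,290),3);st()
E
```

```text
t2.80 [596.68  91.16 143.01] jaw 63.25248556943884 zax [ 0.  0. -1.] F [-0.29 -0.03 -0.1 ] w8.0 q [ 0.13  0.44  1.71 -0.    0.99 -0.97]
t2.85 [596.63  91.13 142.91] jaw 63.25309745079677 zax [ 0.  0. -1.] F [-0.19  0.93 -0.21] w4.3 q [ 0.13  0.44  1.71 -0.    0.99 -0.97]
```

View pics/w3.png

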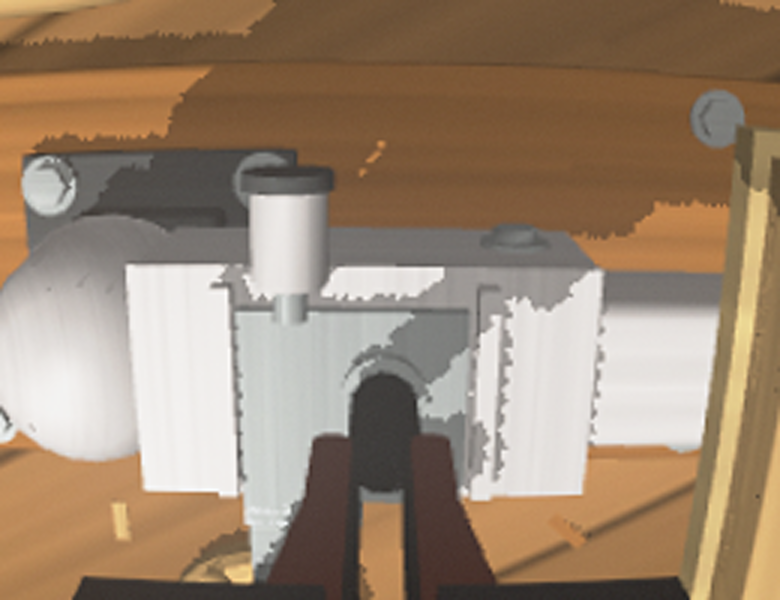

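```bash
python3 - <<'E'
from st import *
o,M=st()
def pt(L): return proj("wrist",np.array(L,float)@M.T+o['ee_pos'],o)
print("w0", pt([[0,-44,0],[0,44,0],[10,-44,0],[10,44,0],[-10,-44,0],[10,-44,-19],[10,-44,-40]]))
print("w1", pt([[0,-26.5,0],[0,26.5,0],[10,26.5,0],[-10,26.5,0]]))
im=cv2.imread("pics/wrist0.png");cv2.imwrite("pics/w0c.png",cv2.resize(im[200:340,190:450],None,fx=3,fy=3,interpolation=2))
print(o['joint_torque'])
shot("side","s3",(170,120,330,260),5);st();shot("wrist","w4",(190,90,450,290),3);st()
E
```

```text
t2.85 [596.63  91.13 142.91] jaw 63.25309745079677 zax [ 0.  0. -1.] F [-0.19  0.93 -0.21] w4.3 q [ 0.13  0.44  1.71 -0.    0.99 -0.97]
w0 [[256.06 226.54]
 [380.69 226.44]
 [255.1  213.25]
 [381.7  213.18]
 [257.07 239.36]
 [249.65 223.57]
 [242.47 237.28]]
w1 [[280.58 226.75]
 [356.28 226.69]
 [356.92 213.32]
 [355.62 239.6 ]]
[ -0.   -53.5  -25.15   0.02   0.07   0.  ]
t2.90 [596.56  91.14 142.81] jaw 63.253484146455584 zax [ 0.  0. -1.] F [0.6  0.66 0.31] w1.0 q [ 0.13  0.44  1.71 -0.    0.99 -0.97]
t2.95 [596.56  91.11 142.73] jaw 63.2490842620415 zax [ 0.  0. -1.] F [-0.15 -0.29  0.29] w0.5 q [ 0.13  0.44  1.71  0.    0.99 -0.97]
```

View pics/w0c.png

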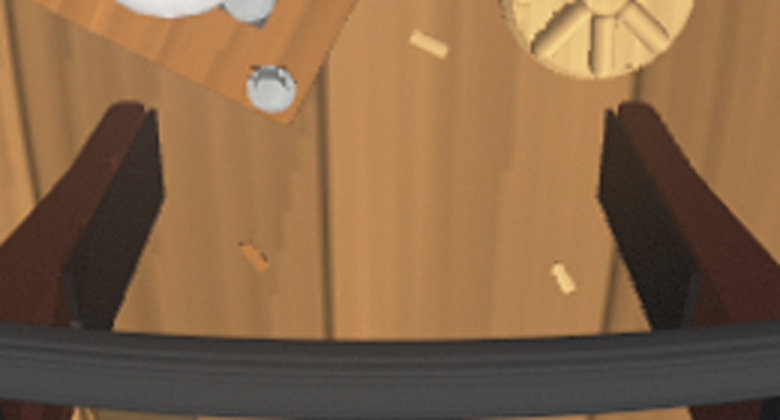

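View pics/s3.png

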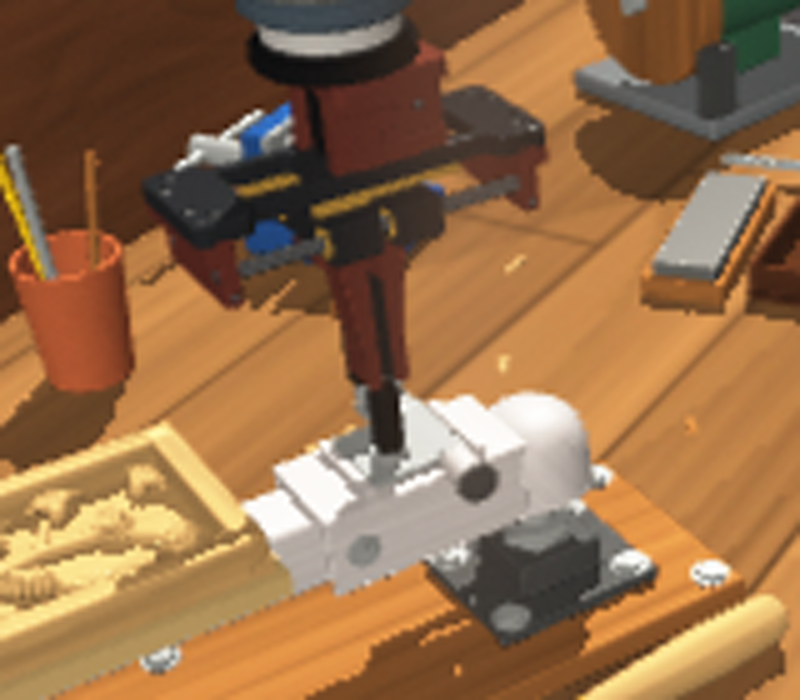

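View pics/w4.png

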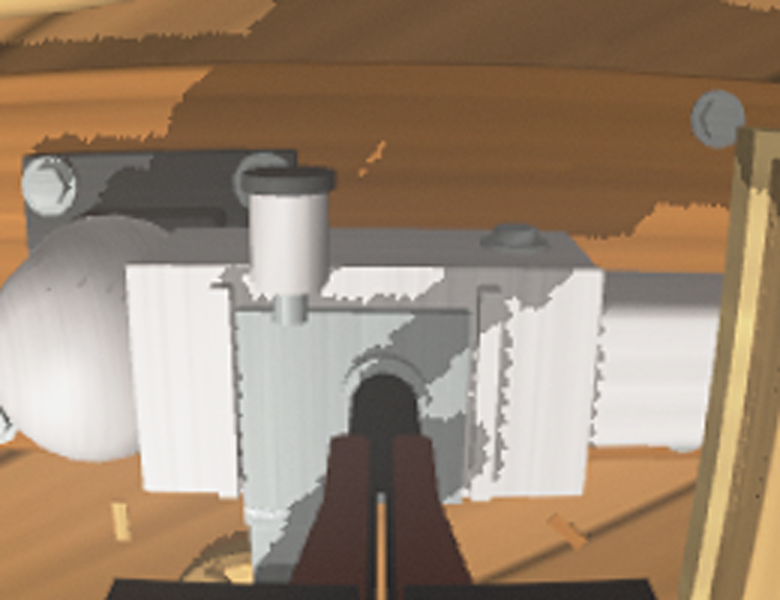

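Call:
carry_out(rows=[[[0,0,0],[0,0,0],0.5],[[0,0,0],[0,0,0],0.5],[[0,0,0],[0,0,0],0.5],[[0,0,0],[0,0,0],0.5],[[0,0,0],[0,0,0],0.5],[[0,0,0],[0,0,0],0.5]])

```text
t: 3.45
ee_pos: [596.5, 91.1, 142.7]
orientation: [-0.727, -3.056, 0.0]
ft_force: [-0.8, -0.1, -0.0]
width: 37.1
```

```bash
python3 - <<'E'
from st import *
o,M=st();shot("side","s5",(200,100,310,230),4);shot("wrist","w5",(190,90,450,290),3)
def pt(n,L): return proj(n,np.array(L,float)@M.T+o['ee_pos'],o)
w=o['width']/2
for h in (0,20,30,40): print(h,"side",((pt("side",[[10,w,-h],[10,-w,-h],[-10,-w,-h]])-[200,100])*4).round(),"wrist",((pt("wrist",[[10,-w,-h],[10,w,-h],[-10,w,-h]])-[190,90])*3).round())
E
```

```text
t3.45 [596.53  91.13 142.66] jaw 63.254632300762005 zax [-0. -0. -1.] F [-0.79 -0.12 -0.04] w37.1 q [ 0.13  0.44  1.71  0.    0.99 -0.97]
0 side [[170. 440.]
 [223. 419.]
 [207. 406.]] wrist [[304. 370.]
 [466. 370.]
 [464. 449.]]
20 side [[166. 413.]
 [219. 393.]
 [204. 380.]] wrist [[297. 403.]
 [475. 403.]
 [471. 488.]]
30 side [[164. 399.]
 [218. 380.]
 [202. 367.]] wrist [[293. 423.]
 [480. 422.]
 [476. 510.]]
40 side [[162. 386.]
 [216. 366.]
 [201. 353.]] wrist [[289. 444.]
 [485. 443.]
 [480. 535.]]
```

View pics/s5.png

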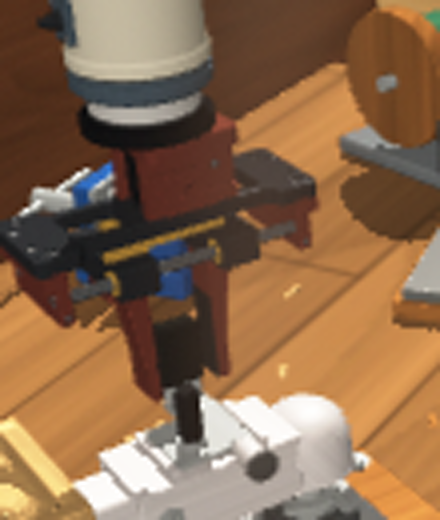

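View pics/w5.png

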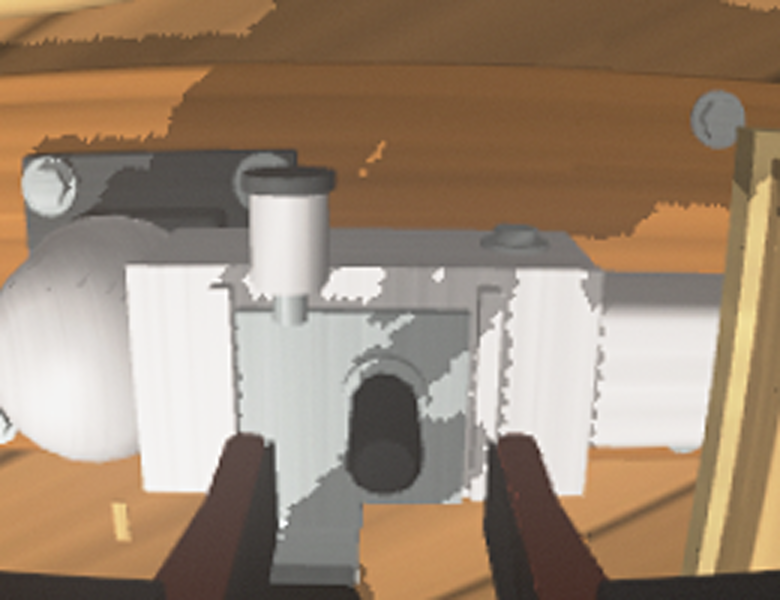

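Call:
carry_out(rows=[[[0,0,0.008],[0,0,0],0.5],[[0,0,0.008],[0,0,0],0.5],[[0,0,0.007],[0,0,0],0.5],[[0,0,0.005],[0,0,0],0.5],[[0,0,0],[0,0,0],0.5],[[0,0,0],[0,0,0],1],[[0,0,0],[0,0,0],1],[[0,0,0],[0,0,0],1],[[0,0,0],[0,0,0],1],[[0,0,0],[0,0,0],1],[[0,0,0],[0,0,0],1],[[0,0,0],[0,0,0],1]])

```text
t: 4.55
ee_pos: [596.7, 91.2, 115.0]
orientation: [0.726, 3.056, 0.0]
ft_force: [-0.1, 0.3, 2.4]
width: 15.3
```

```bash
python3 - <<'E'
from st import *
o,M=st();shot("side","s6",(200,100,310,230),4);o,M=st();shot("wrist","w6",(190,90,450,290),3)
E
```

```text
t4.55 [596.74  91.17 114.96] jaw 63.25590474338221 zax [ 0.  0. -1.] F [-0.08  0.28  2.42] w15.3 q [ 0.13  0.48  1.73 -0.    0.93 -0.97]
t4.60 [596.79  91.16 114.97] jaw 63.25394045351337 zax [ 0.  0. -1.] F [-0.4  -0.43  1.31] w15.4 q [ 0.13  0.48  1.73  0.    0.93 -0.97]
```

View pics/w6.png

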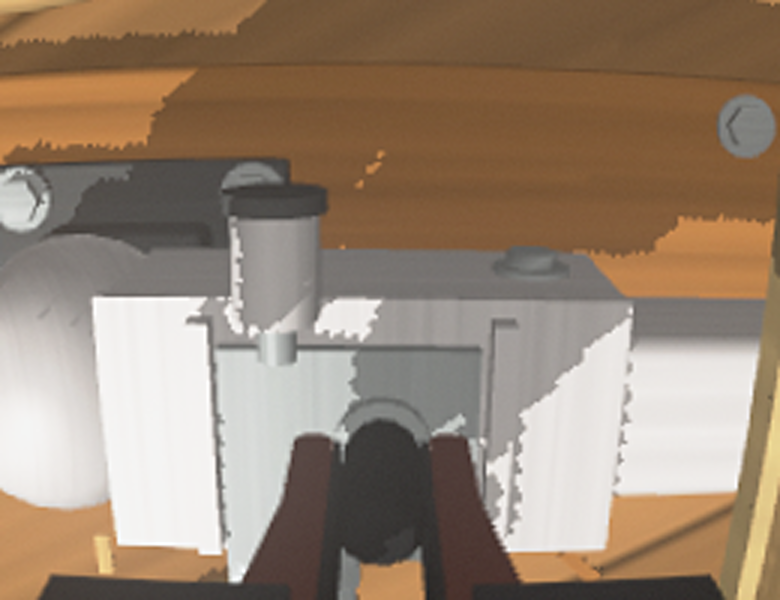

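Call:
carry_out(rows=[[[0,0,-0.004],[0,0,0],1],[[0,0,-0.006],[0,0,0],1],[[0,0,-0.01],[0,0,0],1],[[0,0,-0.01],[0,0,0],1],[[0,0,-0.01],[0,0,0],1],[[0,0,-0.01],[0,0,0],1],[[0,0,-0.01],[0,0,0],1],[[0,0,-0.01],[0,0,0],1],[[0,0,-0.01],[0,0,0],1],[[0,0,-0.01],[0,0,0],1],[[0,0,-0.01],[0,0,0],1],[[0,0,0],[0,0,0],1]])

```text
t: 5.65
ee_pos: [597.8, 91.3, 217.2]
orientation: [0.726, 3.053, 0.002]
ft_force: [1.2, 0.8, -0.2]
width: 15.2
```

```bash
python3 - <<'E'
from st import *
o,M=st();shot("side","s7",(90,80,420,330),2.4);
E
```

```text
t5.65 [597.83  91.32 217.2 ] jaw 63.25523672900551 zax [ 0.  0. -1.] F [ 1.22  0.78 -0.21] w15.2 q [ 0.13  0.36  1.65 -0.    1.13 -0.97]
```

View pics/s7.png

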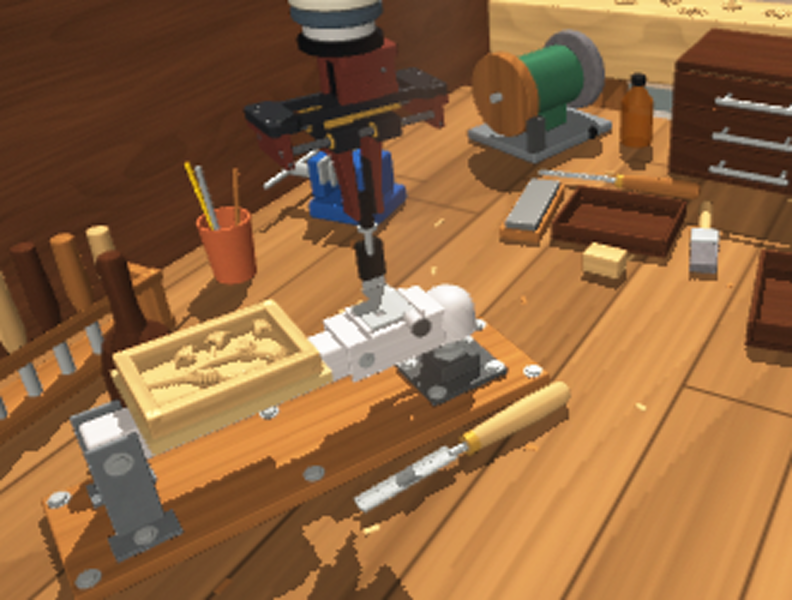

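The pin is out, held between the fingers with its shank at about (368,240). Next I carry it to the tray.

Call:
carry_out(rows=[[[-0.004,-0.011,0],[0,0,0],1],[[-0.0085,-0.024,0],[0,0,0],1],[[-0.0085,-0.024,0],[0,0,0],1],[[-0.0085,-0.024,0],[0,0,0],1],[[-0.0085,-0.024,0],[0,0,0],1],[[-0.0085,-0.024,0],[0,0,0],1],[[-0.0085,-0.024,0],[0,0,0],1],[[-0.0085,-0.024,0],[0,0,0],1],[[-0.0085,-0.024,0],[0,0,0],1],[[-0.0085,-0.024,0],[0,0,0],1],[[-0.0085,-0.024,0],[0,0,0],1],[[-0.0085,-0.024,0],[0,0,0],1]])

```text
t: 6.7
ee_pos: [558.5, -200.0, 213.7]
orientation: [-0.726, -3.055, -0.0]
ft_force: [-0.3, -0.1, 0.6]
width: 14.9
```

Call:
carry_out(rows=[[[-0.0085,-0.024,0],[0,0,0],1],[[-0.0085,-0.024,0],[0,0,0],1],[[-0.0085,-0.024,0],[0,0,0],1],[[-0.0085,-0.024,0],[0,0,0],1],[[-0.0085,-0.024,0],[0,0,0],1],[[-0.0085,-0.024,0],[0,0,0],1],[[-0.0085,-0.024,0],[0,0,0],1],[[-0.0085,-0.024,0],[0,0,0],1],[[-0.004,-0.015,0],[0,0,0],1],[[0,0,0],[0,0,0],1],[[0,0,0],[0,0,0],1]])

```text
t: 7.62
ee_pos: [530.0, -415.8, 213.8]
orientation: [-0.729, -3.054, -0.002]
ft_force: [0.6, 0.1, -1.0]
width: 15.4
```

```bash
python3 - <<'E'
from st import *
o,M=st();shot("wrist","w8");shot("scene","c8",(120,150,360,390),2.5)
print(o['moment'])
E
```

```text
t7.62 [ 530.   -415.83  213.75] jaw 63.15679651202334 zax [-0.  0. -1.] F [ 0.65  0.09 -0.97] w15.4 q [-0.68  0.47  1.49  0.    1.18 -1.79]
[ 0.06 -0.02  0.01]
```

View pics/w8.png

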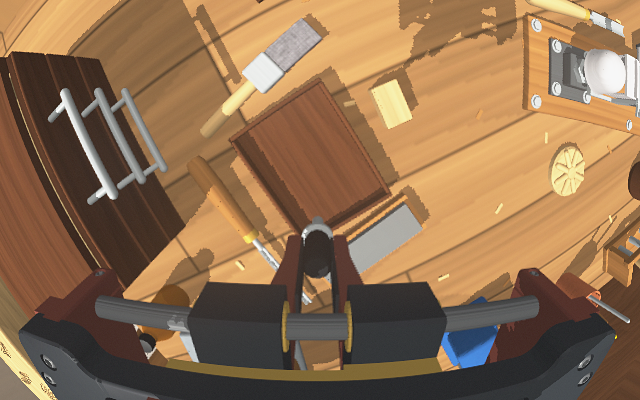

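View pics/c8.png

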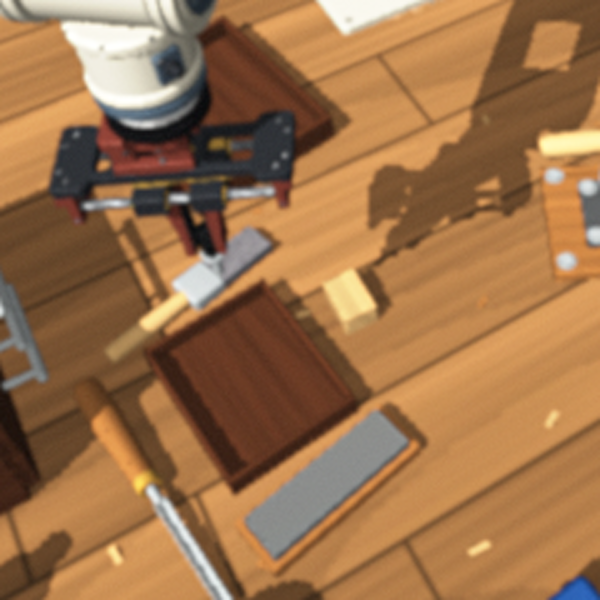

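```bash
python3 - <<'E'
from st import *
o,M=st()
P=[onz("wrist",*p,28,o) for p in ((322,82),(390,192),(308,235),(231,141))]
print(np.array(P)); P=np.array(P);print(np.linalg.norm(np.diff(P,axis=0),axis=1), (P[1]+P[3])/2)
print(proj("wrist",[[530,-416,5],[531,-416,28]],o))
E
```

```text
t7.72 [ 530.7  -414.57  214.21] jaw 63.269187231097895 zax [-0.  0. -1.] F [-0.16  0.31 -0.02] w15.3 q [-0.68  0.47  1.49  0.    1.18 -1.79]
[[ 434.24 -359.77   28.  ]
 [ 599.82 -341.94   28.  ]
 [ 605.48 -466.53   28.  ]
 [ 446.19 -495.54   28.  ]]
[166.54 124.72 161.92] [ 523.   -418.74   28.  ]
[[316.17 166.36]
 [316.52 170.67]]
```

Call:
carry_out(rows=[[[0,0,0.01],[0,0,0],1],[[0,0,0.022],[0,0,0],1],[[0,0,0.022],[0,0,0],1],[[0,0,0.022],[0,0,0],1],[[0,0,0.022],[0,0,0],1],[[0,0,0.022],[0,0,0],1],[[0,0,0.022],[0,0,0],1],[[0,0,0.022],[0,0,0],1],[[0,0,0.015],[0,0,0],1],[[0,0,0.01],[0,0,0],1],[[0,0,0.004],[0,0,0],1],[[0,0,0],[0,0,0],1]])

```text
t: 8.72
ee_pos: [530.8, -415.0, 20.9]
orientation: [-0.726, -3.056, -0.001]
ft_force: [-0.1, 0.4, -1.2]
width: 15.3
```

```bash
python3 - <<'E'
from st import *
o,M=st();shot("wrist","w9")
E
```

```text
t8.72 [ 530.82 -414.99   20.94] jaw 63.28249526045177 zax [-0.  0. -1.] F [-0.06  0.41 -1.2 ] w15.3 q [-0.68  0.7   1.6  -0.    0.85 -1.79]
```

View pics/w9.png

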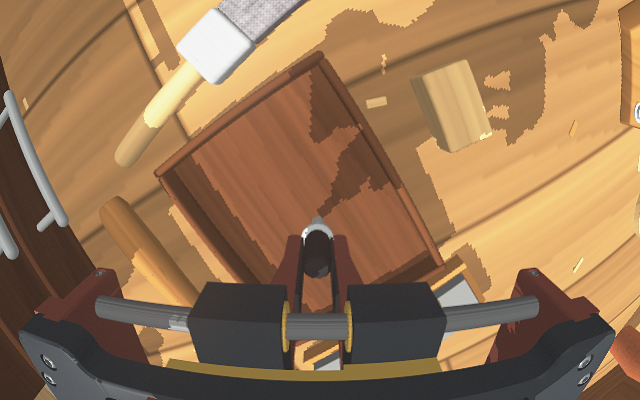

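Call:
carry_out(rows=[[[0,0,0],[0,0,0],0.6],[[0,0,0],[0,0,0],0.6],[[0,0,0],[0,0,0],0.6],[[0,0,0],[0,0,0],0.5],[[0,0,-0.01],[0,0,0],0.5],[[0,0,-0.02],[0,0,0],0.5],[[0,0,-0.03],[0,0,0],0.5],[[0,0,-0.04],[0,0,0],0.5],[[0,0,-0.04],[0,0,0],0.5],[[0,0,-0.04],[0,0,0],0.5],[[0,0,-0.02],[0,0,0],0.5],[[0,0,0],[0,0,0],0.5]])

```text
t: 9.77
ee_pos: [533.6, -417.8, 229.4]
orientation: [0.724, 3.047, -0.008]
ft_force: [0.9, -0.0, 0.9]
width: 44.1
```

```bash
python3 - <<'E'
from st import *
o,M=st();shot("wrist","w10")
E
```

```text
t9.77 [ 533.65 -417.78  229.43] jaw 63.25179038947382 zax [ 0.01 -0.01 -1.  ] F [ 0.95 -0.04  0.88] w44.1 q [-0.68  0.45  1.48 -0.    1.2  -1.79]
```

View pics/w10.png

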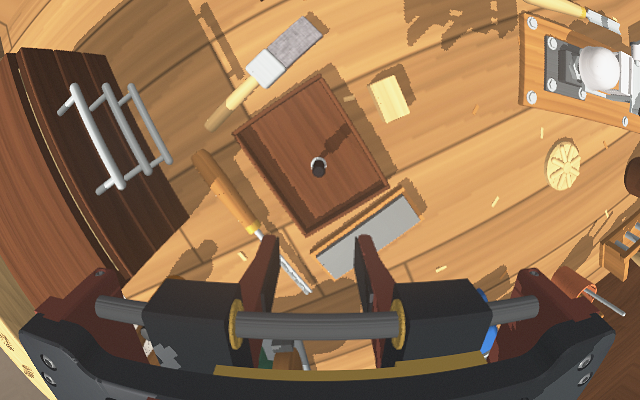

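Call:
carry_out(rows=[[[0.0061,0.0232,0],[0,0,0],0.4],[[0.0061,0.0232,0],[0,0,0],0.4],[[0.0061,0.0232,0],[0,0,0],0.4],[[0.0061,0.0232,0],[0,0,0],0.4],[[0.0061,0.0232,0],[0,0,0],0.4],[[0.0061,0.0232,0],[0,0,0],0.4],[[0.0061,0.0232,0],[0,0,0],0.4],[[0.0061,0.0232,0],[0,0,0],0.4],[[0.0061,0.0232,0],[0,0,0],0.4],[[0.0061,0.0232,0],[0,0,0],0.4],[[0.0061,0.0232,0],[0,0,0],0.4],[[0.0061,0.0232,0],[0,0,0],0.4]])

```text
t: 10.82
ee_pos: [589.8, -132.6, 220.0]
orientation: [-0.726, -3.053, -0.0]
ft_force: [1.0, -0.4, -0.3]
width: 52.2
```

Call:
carry_out(rows=[[[0.0061,0.0232,0],[0,0,0],0.4],[[0.0061,0.0232,0],[0,0,0],0.4],[[0.0061,0.0232,0],[0,0,0],0.4],[[0.0061,0.0232,0],[0,0,0],0.4],[[0.0061,0.0232,0],[0,0,0],0.4],[[0.0061,0.0232,0],[0,0,0],0.4],[[0.0061,0.0232,0],[0,0,0],0.4],[[0.0061,0.0232,0],[0,0,0],0.4],[[0,0,0],[0,0,0.12],0.4],[[0,0,0],[0,0,0.12],0.4],[[0,0,0],[0,0,0.12],0.4],[[0,0,0],[0,0,0.12],0.4]])

```text
t: 11.82
ee_pos: [629.6, 53.9, 219.8]
orientation: [-1.439, -2.79, 0.003]
ft_force: [-0.1, -0.0, 0.1]
width: 52.6
```

Call:
carry_out(rows=[[[0,0,0],[0,0,0.12],0.4],[[0,0,0],[0,0,0.12],0.4],[[0,0,0],[0,0,0.12],0.4],[[0,0,0],[0,0,0.12],0.4],[[0,0,0],[0,0,0.12],0.4],[[0,0,0],[0,0,0.12],0.4],[[0,0,0],[0,0,0.12],0.4],[[0,0,0],[0,0,0.12],0.4],[[0,0,0],[0,0,0.12],0.4],[[0,0,0],[0,0,0.01],0.4],[[0,0,0],[0,0,0],0.4],[[0,0,0],[0,0,0],0.4]])

```text
t: 12.82
ee_pos: [630.3, 53.6, 220.8]
orientation: [-2.671, -1.653, 0.002]
ft_force: [0.3, -0.7, -0.4]
width: 52.3
```

```bash
python3 - <<'E'
from st import *
o,M=st();shot("wrist","w11");print(proj("wrist",[[632.5,51.3,193],[632.5,51.3,147]],o)); c,s=np.cos(1.1038),np.sin(1.1038)
im=cv2.imread("pics/w11.png");
for z in (193,147):
  for x,y in ((45,-44),(75,-44),(75,-58),(45,-58)):
    p=proj("wrist",[559.9+c*x-s*y,20.7+s*x+c*y,z],o)[0];cv2.circle(im,tuple(int(v) for v in p.round()),1,(0,255,0) if z>170 else (0,0,255),-1)
cv2.imwrite("pics/w11m.png",cv2.resize(im[120:300,220:420],None,fx=3.3,fy=3.3,interpolation=2))
shot("scene","c11",(300,150,540,320),3)
E
```

```text
t12.82 [630.26  53.61 220.83] jaw -26.50976930515182 zax [-0. -0. -1.] F [ 0.26 -0.73 -0.42] w52.3 q [0.07 0.4  1.58 0.   1.16 0.53]
[[319.98 213.34]
 [319.48 196.03]]
```

View pics/w11.png

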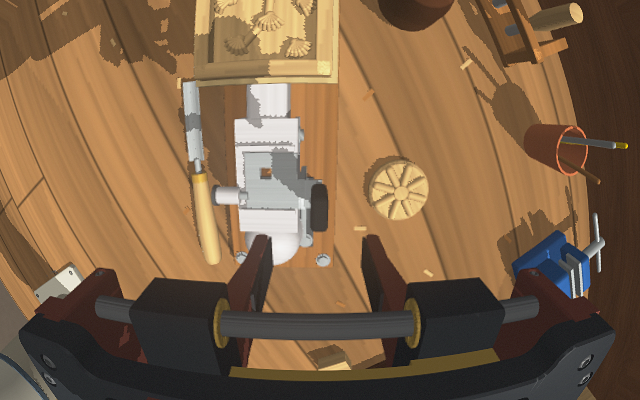

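View pics/w11m.png

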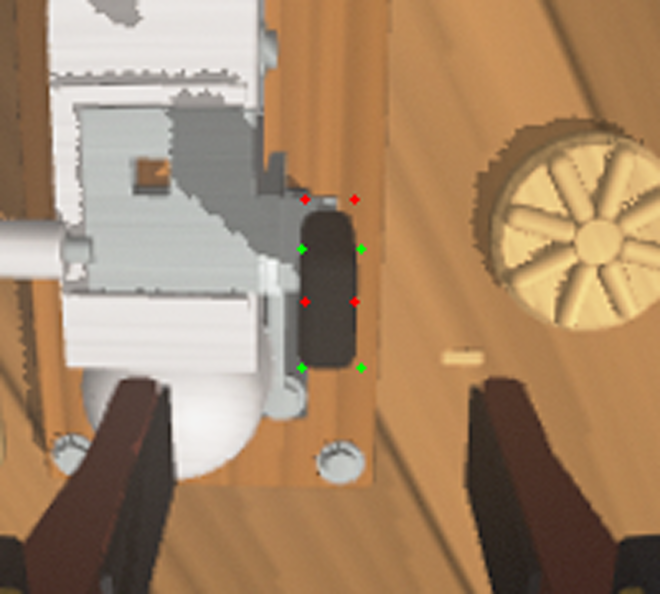

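View pics/c11.png

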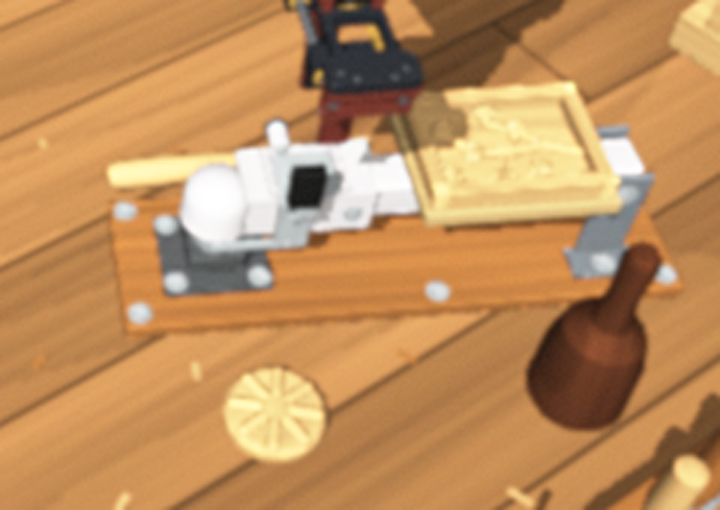

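Call:
carry_out(rows=[[[-0.001,0.003,0.02],[0,0,0],0.4],[[0,0,0.02],[0,0,0],0.4],[[0,0,0.02],[0,0,0],0.4],[[0,0,0.018],[0,0,0],0.4],[[0,0,0.012],[0,0,0],0.4],[[0,0,0.008],[0,0,0],0.4],[[0,0,0.003],[0,0,0],0.4],[[0,0,0],[0,0,0],0.4]])

```text
t: 13.58
ee_pos: [633.0, 51.5, 120.3]
orientation: [-2.674, -1.649, 0.001]
ft_force: [-0.7, -0.1, -0.6]
width: 52.6
```

```bash
python3 - <<'E'
from st import *
o,M=st();shot("wrist","w12",(220,100,420,300),3.3);shot("side","s12",(150,70,350,270),3.5)
E
```

```text
t13.58 [632.97  51.45 120.31] jaw -26.67544532570964 zax [-0. -0. -1.] F [-0.66 -0.09 -0.56] w52.6 q [ 0.06  0.52  1.65 -0.    0.98  0.53]
```

View pics/w12.png

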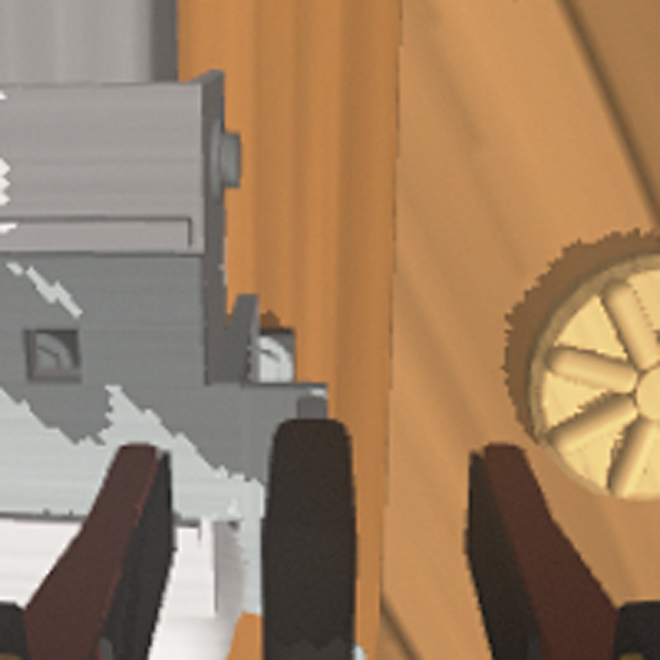

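View pics/s12.png

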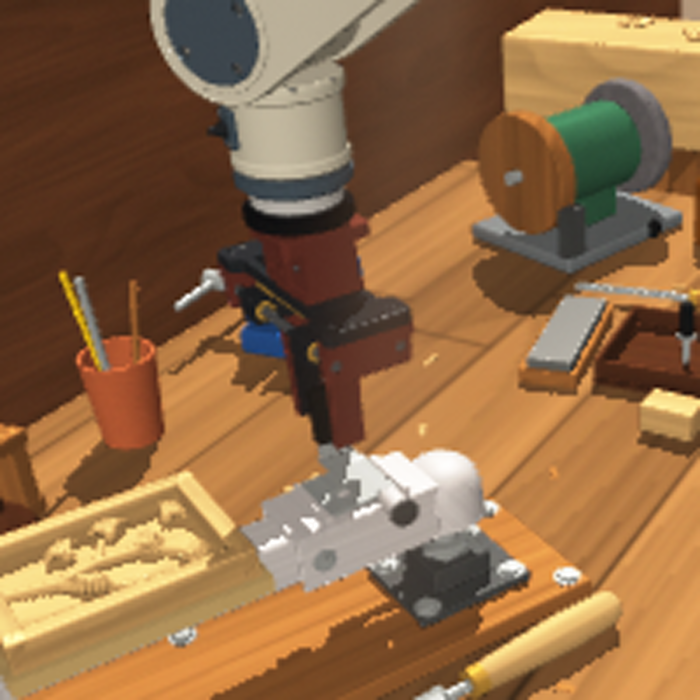

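Call:
carry_out(rows=[[[0,-0.0015,0],[0,0,0],0.4],[[0,0,0],[0,0,0],1],[[0,0,0],[0,0,0],1],[[0,0,0],[0,0,0],1],[[0,0,0],[0,0,0],1],[[0,0,0],[0,0,0],1],[[0,0,0],[0,0,0],1],[[0,0,0],[0,0,0],1],[[0,0,0],[0,0,0],1],[[0,0,0],[0,0,0],1]])

```text
t: 14.52
ee_pos: [631.6, 52.2, 120.7]
orientation: [-2.674, -1.648, 0.0]
ft_force: [-2.4, 1.0, 1.5]
width: 14.1
```

```bash
python3 - <<'E'
from st import *
o,M=st();print(M.T@o['ft_force'])
E
```

```text
t14.52 [631.56  52.22 120.69] jaw -26.731426717453243 zax [-0.  0. -1.] F [-2.37  0.99  1.54] w14.1 q [0.06 0.51 1.66 0.   0.97 0.53]
[-0.19 -2.57 -1.54]
```

Call:
carry_out(rows=[[[0,0.002,0],[0,0,0],1],[[0,0.002,0],[0,0,0],1],[[0,0.002,0],[0,0,0],1],[[0,0.002,0],[0,0,0],1],[[0,0.002,0],[0,0,0],1],[[0,0.002,0],[0,0,0],1],[[0,0.002,0],[0,0,0],1],[[0,0.002,0],[0,0,0],1],[[0,0.002,0],[0,0,0],1],[[0,0.002,0],[0,0,0],1],[[0,0,0],[0,0,0],1],[[0,0,0],[0,0,0],1]])

```text
t: 15.52
ee_pos: [647.6, 43.9, 120.5]
orientation: [-2.672, -1.646, 0.005]
ft_force: [-9.7, 4.4, 5.7]
width: 13.9
```

```bash
python3 - <<'E'
from st import *
o,M=st();print(M.T@o['ft_force']);shot("wrist","w13",(190,70,420,270),3)
c,s=np.cos(1.1038),np.sin(1.1038)
# tool twist per row about hinge
hin=np.array([559.9+360*c,20.7+360*s,105])
r=M.T@(o['ee_pos']-hin); print("r",r)
for th in (0.01,0.0125): print(th,(R.from_rotvec([0,-th,0]).as_matrix()-np.eye(3))@r)
E
```

```text
t15.52 [647.57  43.85 120.5 ] jaw -26.719898435350693 zax [-0.  0. -1.] F [-9.73  4.35  5.74] w13.9 q [0.05 0.54 1.62 0.   0.99 0.51]
[ -0.49 -10.67  -5.7 ]
r [-299.92   67.6   -15.51]
0.01 [ 0.17  0.   -3.  ]
0.0125 [ 0.22 -0.   -3.75]
```

View pics/w13.png

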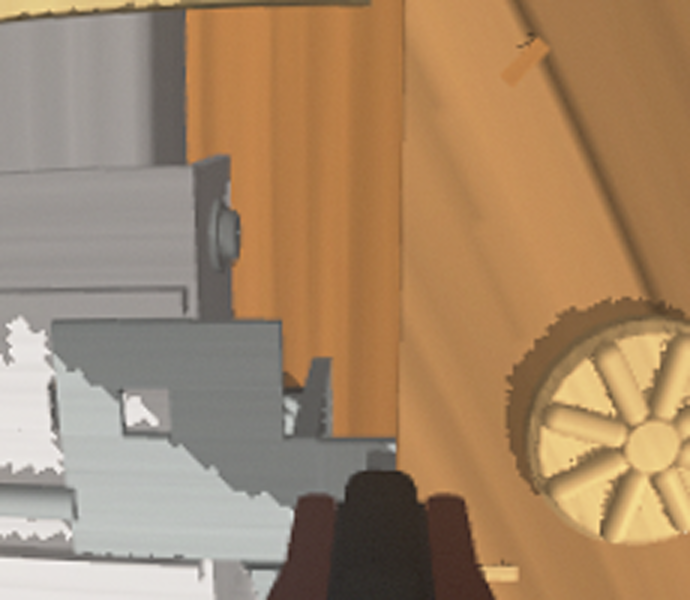

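Call:
carry_out(rows=[[[0,0.0015,0],[0,0,0],1],[[0.0001,0,-0.0012],[0,-0.004,0],1],[[0.0001,0,-0.0018],[0,-0.006,0],1],[[0.0001,0,-0.0024],[0,-0.008,0],1],[[0.0002,0,-0.003],[0,-0.01,0],1],[[0.0002,0,-0.003],[0,-0.01,0],1],[[0.0002,0,-0.003],[0,-0.01,0],1],[[0.0002,0,-0.003],[0,-0.01,0],1]])

```text
t: 16.23
ee_pos: [647.7, 44.4, 135.8]
orientation: [2.652, 1.634, -0.088]
ft_force: [-9.1, 3.2, -4.8]
width: 14.2
```

```bash
python3 - <<'E'
from st import *
o,M=st();print(M.T@o['ft_force']);shot("side","s14",(90,70,390,290),2.6);shot("wrist","w14",(190,70,420,270),3)
c,s=np.cos(1.1038),np.sin(1.1038)
hin=np.array([559.9+360*c,20.7+360*s,105])
print("r",M.T@(o['ee_pos']-hin))
E
```

```text
t16.23 [647.74  44.43 135.76] jaw -26.723822858220693 zax [-0.03 -0.05 -1.  ] F [-9.08  3.24 -4.79] w14.2 q [ 0.08  0.53  1.58 -0.06  1.07  0.57]
[-0.89 -9.53  4.93]
r [-300.66   67.34  -12.81]
```

View pics/s14.png

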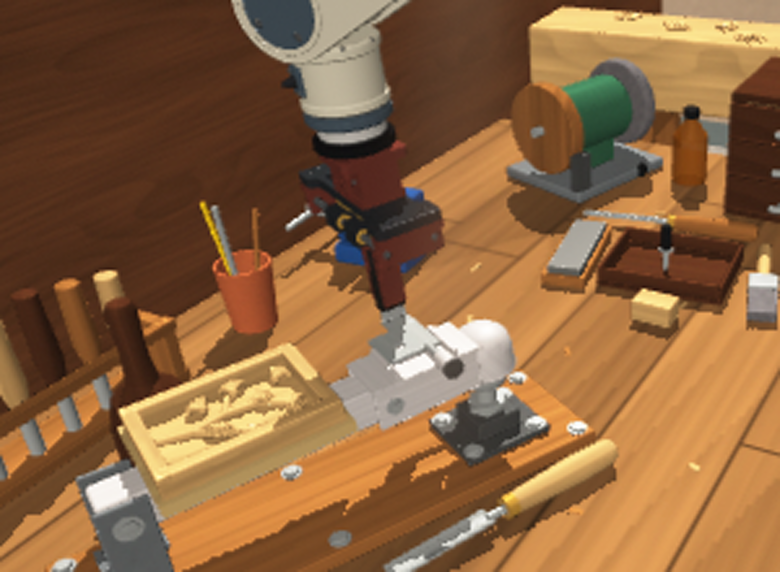

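View pics/w14.png

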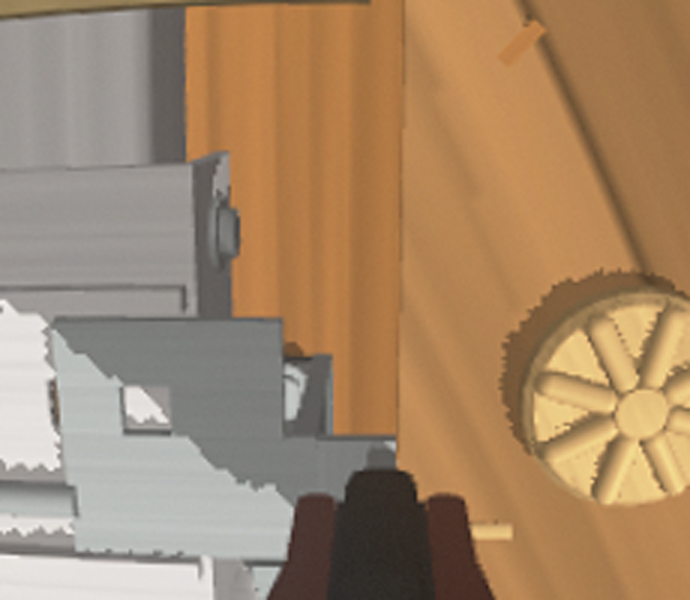

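Call:
carry_out(rows=[[[0.0002,0,-0.0018],[0,-0.006,0],1],[[0.0002,0,-0.003],[0,-0.01,0],1],[[0.0002,0,-0.003],[0,-0.01,0],1],[[0.0002,0,-0.003],[0,-0.01,0],1],[[0.0002,0,-0.003],[0,-0.01,0],1],[[0.0002,0,-0.003],[0,-0.01,0],1],[[0.0002,0,-0.003],[0,-0.01,0],1],[[0.0002,0,-0.003],[0,-0.01,0],1],[[0.0002,0,-0.003],[0,-0.01,0],1],[[0.0002,0,-0.003],[0,-0.01,0],1],[[0.0002,0,-0.003],[0,-0.01,0],1],[[0.0002,0,-0.003],[0,-0.01,0],1]])

```text
t: 17.33
ee_pos: [650.5, 49.3, 170.2]
orientation: [2.592, 1.598, -0.238]
ft_force: [-10.5, 1.3, -3.5]
width: 14.0
```

Call:
carry_out(rows=[[[0.0002,0,-0.003],[0,-0.01,0],1],[[0.0002,0,-0.003],[0,-0.01,0],1],[[0.0002,0,-0.003],[0,-0.01,0],1],[[0.0002,0,-0.003],[0,-0.01,0],1],[[0.0002,0,-0.003],[0,-0.01,0],1],[[0.0002,0,-0.003],[0,-0.01,0],1],[[0.0002,0,-0.003],[0,-0.01,0],1],[[0.0002,0,-0.003],[0,-0.01,0],1],[[0.0001,0,-0.0024],[0,-0.008,0],1],[[0.0001,0,-0.0018],[0,-0.006,0],1],[[0.0001,0,-0.0012],[0,-0.004,0],1],[[0,0,0],[0,0,0],1]])

```text
t: 18.33
ee_pos: [654.4, 56.3, 199.0]
orientation: [2.538, 1.564, -0.36]
ft_force: [-12.3, -1.7, -2.9]
width: 13.7
```

Call:
carry_out(rows=[[[0,0,0],[0,0,0],1],[[0,0,0],[0,0,0],1],[[0,0,0],[0,0,0],1],[[0,0,0],[0,0,0],1],[[0,0,0],[0,0,0],1],[[0,0,0],[0,0,0],1]])

```text
t: 18.83
ee_pos: [654.3, 56.3, 198.7]
orientation: [2.538, 1.564, -0.359]
ft_force: [-12.3, -1.2, -3.1]
width: 13.9
```

```bash
python3 - <<'E'
from st import *
o,M=st();print(M.T@o['ft_force']);shot("side","s15",(90,70,390,290),2.6);shot("wrist","w15",(190,70,420,270),3);shot("scene","c15",(120,120,560,400),1.8)
c,s=np.cos(1.1038),np.sin(1.1038)
hin=np.array([559.9+360*c,20.7+360*s,105])
print("r",M.T@(o['ee_pos']-hin),"tilt",np.arccos(-M[2,2]))
def cp(th,L): # rotated stand point
    x=L[0]-360;z=L[2]-105
    X=360+x*np.cos(th)+z*np.sin(th);Z=105-x*np.sin(th)+z*np.cos(th)
    return [559.9+c*X-s*L[1],20.7+s*X+c*L[1],Z]
for th in(.22,.25,.28,.31):print(th,cp(th,(0,0,95))[2],"pin hole side",((proj("side",[cp(th,(80,0,134)),cp(th,(0,0,130)),cp(th,(165,60,159))])-[90,70])*2.6).round())
st()
E
```

```text
t18.83 [654.28  56.28 198.75] jaw -26.78241351137825 zax [-0.13 -0.24 -0.96] F [-12.27  -1.19  -3.09] w13.9 q [ 0.18  0.55  1.42 -0.22  1.35  0.71]
[ -5.48 -10.4    4.85]
r [-300.59   67.68  -12.59] tilt 0.27688372080395557
0.22 173.8036898158069 pin hole side [[390. 313.]
 [461. 275.]
 [328. 369.]]
0.25 184.37630111452182 pin hole side [[386. 306.]
 [458. 266.]
 [323. 365.]]
0.28 194.87747909997324 pin hole side [[382. 300.]
 [453. 258.]
 [319. 361.]]
0.31 205.29777342078253 pin hole side [[378. 294.]
 [449. 250.]
 [314. 357.]]
t18.98 [654.27  56.21 198.71] jaw -26.787303538906706 zax [-0.13 -0.24 -0.96] F [-11.77  -0.85  -2.06] w13.9 q [ 0.18  0.55  1.42 -0.22  1.35  0.71]
```

View pics/s15.png

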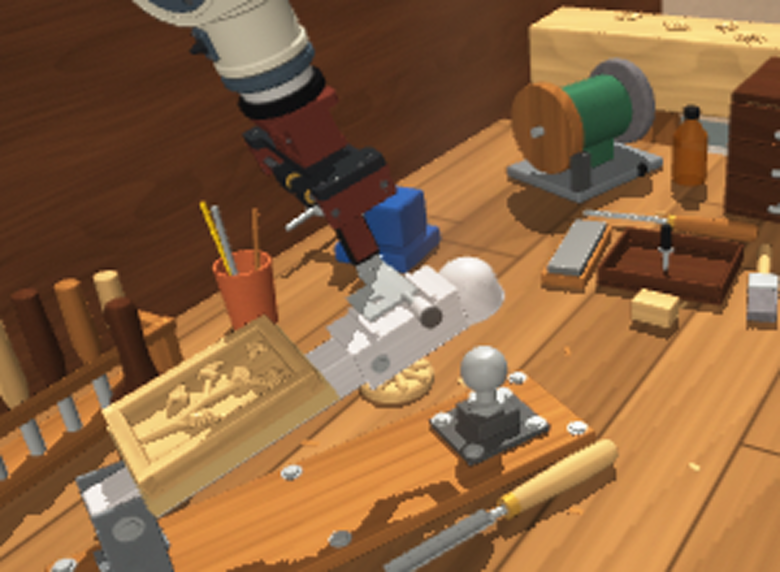

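View pics/w15.png

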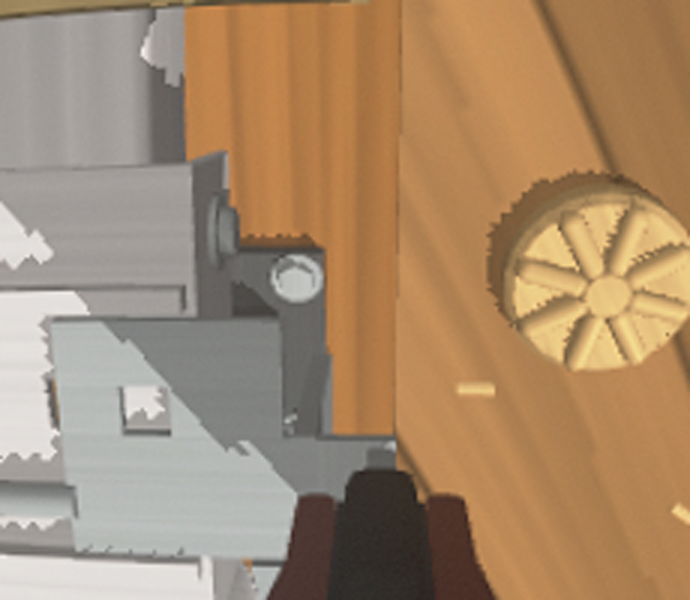

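View pics/c15.png

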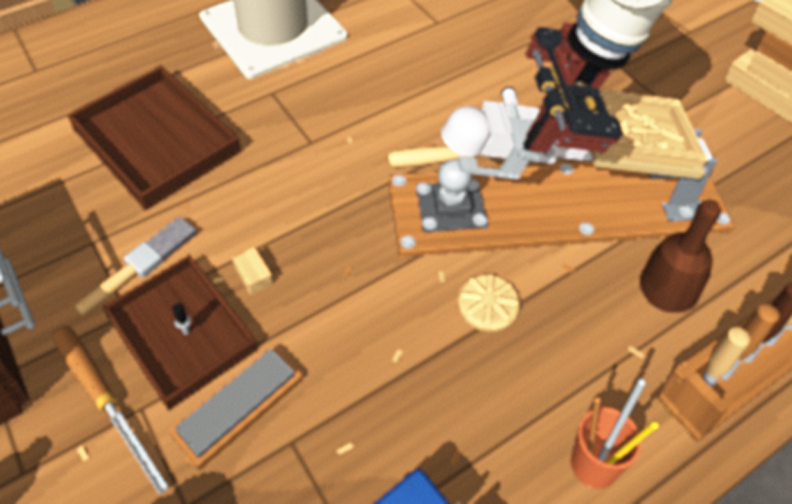

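```bash
python3 - <<'E'
from workcell import close_job
print(close_job())
E
```

```text
the job is handed in; nothing more can be done
None
```

The job is handed in at about 19 s of the 51 s. The locking pin is in the tray, the latch is pulled out, and the gripper is holding the tongue up by the handle.

**What I did:** I drew the pin up out of the coupler and let it go in the 180 x 140 mm tray. I then gripped the latch handle across its 14 mm and pulled it out about 18–19 mm. The tongue went up on an arc about the heel hinge at about 0.12 rad/s.

**Last checks:**
- **Tongue:** the tool tilt is 0.277 rad, so the coupler should be about 193 mm above the bench. That is worked out from the arm's pose rather than measured. The side view shows the dome well clear of the ball.
- **Grip:** the opening is steady at 13.9 mm and the arm is at rest. The force readings fit the latch spring (about 10 N) and part of the tongue's weight.
- **Pin:** in the last scene picture it is standing upright near the middle of the tray, free of the fingers. If it topples it should stay inside the walls.
- **Bystanders:** none looked moved in the pictures; I did not measure them.

**What failed or disagreed:**
- **First grasp missed:** the fingers closed just above the knob. In both the wrist and side pictures the fingertips are about 35 mm behind the stated TCP, along the tool axis. I allowed for that in every later grasp.
- **Smaller mismatches:** the tray's centre differed by up to 8 mm between cameras, and the stand fit left a few pixels of error. I judged both small enough to go on.

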